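# Gauge the paint film on a drawer front

## Robot

A 6-joint arm with a two-finger parallel gripper is mounted at the origin on the work surface. World frame = base frame: x ahead of the robot, y to its left, z up, the work surface at z = 0. Lengths are in m, angles in degrees, forces in N, time in s.
With the tool pointing down it reaches from about 0.325 to 0.85 m from the base axis. Payload 15.5 kg.
Tool frame: the origin (TCP) lies at the very end of the fingers, on their centre line; the grasp point (between the pads) lies arm.grip_depth behind it (arm.grip_depth is the distance from the TCP to the grasp point, in m); z points along the fingers, y is the line along which they close (so a half turn about z gives the same grasp; the last joint's range is limited). The gripper opens to 91 mm and grips with 3 to 60 N. Pads are 32 mm wide; open, the fingers measure 118 mm over their backs; the gripper's body (76 mm by 178 mm) begins 60 mm behind the grasp point.
Start: joints at [-73.425, 28.281, 77.091, -0, 74.628, -5.472], TCP at [0.235, -0.579, 0.214] pointing down, gripper open.
Joint ranges: [-166.48, 166.48], [-47.26, 123.95], [12.59, 153.08], [-70.14, 250.14], [6.76, 159.57], [-176.63, 176.63]. Speed limits (degrees/s): [108.29, 108.29, 147.25, 172.46, 172.46, 172.46].

## Interface

Orientations are given as a 3x3 rotation matrix whose columns are the frame's x, y, z axes.
In Python, from rig import arm gives the robot as it stands. Calls block until the motion is done:
- arm.move_to(position, orientation): joint-space move of the TCP to a pose.
- arm.move_l(position, orientation=None, feed=0.15): straight line of the TCP; orientation=None keeps the orientation; feed is the mean speed in m/s.
- arm.move_joints(angles): joint-space move.
- arm.grip(opening): finger opening in m; the grip force is fixed at half the most; returns when the fingers have stopped.
- arm.sleep(seconds).
- arm.solve_ik(position, orientation): joint angles nearest the present ones, or None.
- arm.snapshot(name): name is "scene" or "side" or "wrist"; returns the picture (400x640x3 uint8, red, green, blue); there is no depth.
- arm.get_calibration(name): a dict with "intrinsics" (3x3 intrinsics, pixels), "cam_to_world" (4x4, takes a point from camera to world coordinates). Camera axes: x right, y down, z forward; pixel columns grow to the right and rows downward; lengths in m; the calibration is good to about 2 mm. A picture is of the moment at which its call begins: read the wrist's pose just before it. get_calibration takes no time and is no camera call; for the wrist camera it gives the pose at the moment of the call.
A pose or a line that the arm cannot do raises arm.Unreachable and nothing moves.
- arm.sign_off(): hands the job in; it is judged then, once.
Readings, each from a call of its own:
- arm.current_t(): time.
- arm.current_joint_positions(): joint angles.
- arm.current_dq(): joint speeds.
- arm.current_tau(): joint torques, N m.
- arm.current_ee_pos(): TCP position.
- arm.current_tool_rot(): TCP orientation.
- arm.current_force(): force on the tool from outside, world axes, zero at the start.
- arm.current_torque(): the same for the moment, N m.
- arm.current_width(): finger opening in m.
- arm.current_grasp_force(): force on a finger pad.
Only numpy, scipy, OpenCV 4.12 (cv2) and the standard library are available. Lean on these libraries where they do the work, as an engineer would, in place of code of your own. Each camera call takes 0.05 s, during which the arm holds its last target. There are 200 camera calls.

## Task

Start a new reading by pressing the yellow treadle of the foot switch, which lies on the bench, fully down to its stop with the gripper, and let it spring back up. Then take the black coating-thickness probe out of its stand and hold it square to the sloping white drawer front, its brass spring tip inside the green ring and pushed in gently, about halfway, not hard against its stop. Finish while still holding the probe steadily there in the gripper, and leave the paint tin, tape roll and sanding block where they are.

Things in the scene. Friction and masses are not known exactly. Their poses are not given: they have to be found in the camera images.
- foot_switch: dark steel base of the foot switch, 130 (x) x 80 (y) x 12 mm, fixed to the bench; origin at the centre of its underside; the yellow treadle on it is hinged at its +x end and rises towards its -x end
- treadle_press (a point): point on top of the yellow treadle (66 mm wide, 110 mm long), on its middle line 85 mm from the hinge: where to press. About 45 mm above the bench when up, 28 mm when fully down. The hinge line is 45 mm in +x and 24 mm above the foot switch's origin. Pressing here takes about 3 N to start, 8 to 9 N at the stop
- treadle (a joint): angle of the treadle: 0 up (at rest, spring returned), 0.20 rad fully down at its stop
- stand: grey block 80 x 80 mm, 60 mm high, fixed to the bench, with a 25 mm bore down its middle in which the probe's nose hangs; origin at the centre of its underside
- probe: black cordless probe upright in the stand, about 0.16 kg, yellow band low on it. Box body 30 (its x) x 44 (y) x 100 mm tall (z, up); origin at the centre of the body's underside, resting on the stand's top, 60 mm above the bench. Below it a 17 mm steel nose reaches z = -22 mm, the brass tip z = -36 mm. Grip across its 30 mm width about 65 mm above the origin; lift over 40 mm to clear
- probe_tip (a joint): how far the brass tip is pushed into the probe: 0 fully out, 0.010 m hard against its stop; spring about 0.5 N plus 0.5 N per mm, along the probe's z
- probe_point (a point): the end of the brass tip (ball of 5 mm radius), on the probe's axis, 36 mm below the probe's origin while the tip is out
- door_rack: white drawer front, 320 mm (y) x 240 mm up the slope, on a fixed wooden rack; its face slopes up away from the robot at 20 degrees (low edge on its -x side). Sunk flat field 240 x 160 mm inside a frame 40 mm wide, 6 mm proud. Origin on the bench under the field's middle, whose face there is 95 mm above the bench; ignore the two orange stickers
- mark (a point): centre of the green ring (28 mm outside, 20 mm inside diameter, with a small green dot in its middle) on the field's face; its z axis is the outward normal of the face, its x axis points up the slope
- tin: small closed paint tin with a white top and a blue label, 64 mm diameter, 75 mm high; origin at the centre of its underside; leave alone
- tape: blue ring of masking tape lying flat, 90 mm diameter, 24 mm high; origin at the centre of its underside; leave alone
- sander: cork sanding block with a red sole, 67 x 102 mm, 28 mm high; origin at the centre of its underside; leave alone

How it is judged (in metres and radians):
On the way, in this order (a step that is already met when the one before it is completed fails the run):
1. the gripper has pressed the treadle down to its stop (value of joint treadle above 0.18 rad and contact force between the fingers and foot_switch above 1 N), for 0.1 s.
2. the treadle is back up and the probe is held clear of its stand (value of joint treadle below 0.03 rad and z of probe in the frame of stand above 0.09 m and contact force between the fingers and probe above 1 N), for 0.2 s.
At the end, for the whole second after the job is handed in: Probe held still in the gripper, axis within 0.12 rad of the drawer front's normal, tip end within 10 mm of the ring's centre, pushed in 1.5 to 8.5 mm of its 10 mm and pressing with 0.8 to 8 N; clear of its stand; treadle up (below 0.03 rad) (distance between probe_point and mark below 0.01 m and angle between the z axis of probe and the z axis of mark, either way round below 0.12 rad and value of joint probe_tip between 0.0015 and 0.0085 m and contact force between probe and door_rack between 0.8 and 8 N and contact force between the fingers and probe above 2 N and contact force between probe and stand below 0.05 N and linear speed of probe below 0.02 m/s and value of joint treadle below 0.03 rad); the arm keeps its last pose, push and grip.
It fails at once if the probe is pushed hard (over 15 N) against the drawer front or rack (contact force between probe and door_rack above 15 N).
It fails at once if the robot itself leans on the drawer front or rack (contact force between any of the fingers, the arm and door_rack above 3 N).
It fails at once if the tin, tape or sanding block is moved by over 20 mm (distance of any of tin, tape, sander from where it was at the start of the episode above 0.02 m).
It also fails if it takes over 48 s, if anything falls off the work surface, if the arm or the gripper's body presses on something with over 40 N, if the wrist force passes 120 N, or if a joint passes its speed limit or range.

## Working session

There is one attempt and no reset: what is moved stays moved. The work goes in short steps, each a Python script; the robot and the scene stay as the last script left them, time stands still between calls to the robot, and variables do not carry over. Pictures are saved under pics/ and viewed, at most 10 in all, crops included, and the job is handed in when it is done.

```bash
mkdir -p pics; ls; python3 - <<'E'
from rig import arm
import cv2,numpy as np
np.set_printoptions(precision=4,suppress=True)
for n in ("scene","side","wrist"):
    im=arm.snapshot(n); cv2.imwrite(f"pics/{n}0.png",im[:,:,::-1]); c=arm.get_calibration(n); print(n,c["intrinsics"],c["cam_to_world"])
print(arm.grip_depth,arm.current_tool_rot(),arm.current_t(),arm.current_width())
E
```

```text
pics
scene [[450.6764   0.     320.1499]
 [  0.     450.6764 194.1125]
 [  0.       0.       1.    ]] [[-0.1434  0.6884 -0.711   1.324 ]
 [ 0.9897  0.1027 -0.1001  0.0566]
 [ 0.0041 -0.718  -0.696   0.7651]
 [ 0.      0.      0.      1.    ]]
side [[399.587    0.     319.2531]
 [  0.     399.587  200.6187]
 [  0.       0.       1.    ]] [[-0.9719 -0.1692  0.164   0.4261]
 [-0.2352  0.6568 -0.7164  0.721 ]
 [ 0.0135 -0.7348 -0.6781  0.8242]
 [ 0.      0.      0.      1.    ]]
wrist [[276.4791   0.     315.9902]
 [  0.     276.4791 200.7157]
 [  0.       0.       1.    ]] [[ 0.3753 -0.8919 -0.2522  0.3057]
 [-0.9269 -0.3615 -0.1008 -0.5489]
 [-0.0013  0.2716 -0.9624  0.3839]
 [ 0.      0.      0.      1.    ]]
0.0188 [[ 0.9269  0.3754 -0.0003]
 [ 0.3754 -0.9269  0.0009]
 [ 0.0001 -0.0009 -1.    ]] 0.15 0.09168602580613866
```

View pics/scene0.png

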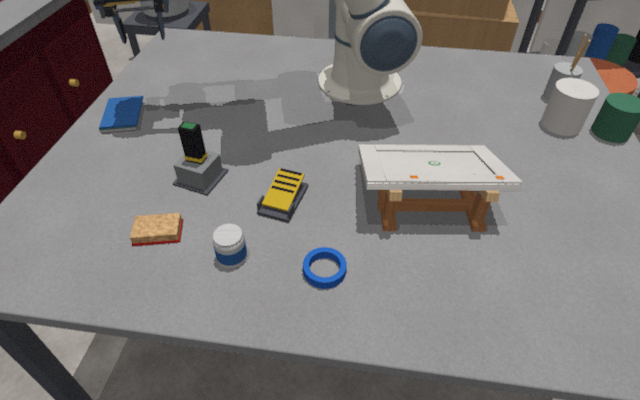

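View pics/side0.png

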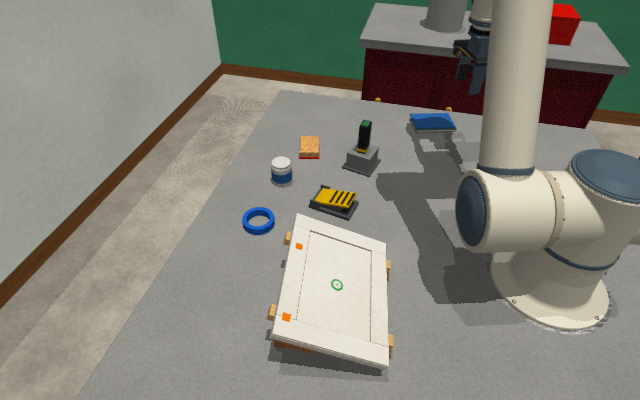

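The scene camera shows the probe in its stand near (192,150), the treadle near (284,192) and the drawer front with its ring near (434,163). In the side view these are at (364,140), (335,200) and (337,285). I'll make enlarged crops to read the corners.

```bash
python3 - <<'E'
import cv2,numpy as np
a=cv2.imread("pics/scene0.png");b=cv2.imread("pics/side0.png")
def c(im,x,y,w,h,s): return cv2.resize(im[y:y+h,x:x+w],None,fx=s,fy=s,interpolation=cv2.INTER_CUBIC)
# left: scene 165..315 x 115..225 ; 5x -> 750x550
cv2.imwrite("pics/c1.png",c(a,165,115,150,110,5))
# side 300..395 x 112..222 5x ; 
cv2.imwrite("pics/c2.png",c(b,300,112,100,110,5))
top=c(a,350,135,180,60,4); bot=c(b,260,205,150,85*2//1,3)[:, :]
cv2.imwrite("pics/c3.png",np.hstack([c(b,262,205,140,170,3.2), c(a,350,135,180,60,2)[:0].reshape(0,360,3) if 0 else np.zeros((544,4,3),np.uint8)]))
for n,im in (("scene",a),("side",b)):
    h=cv2.cvtColor(im,cv2.COLOR_BGR2HSV)
    for nm,lo,hi in (("green",(50,80,60),(85,255,255)),("yellow",(22,150,80),(32,255,255)),("orange",(5,200,150),(17,255,255))):
        k,l,s,ce=cv2.connectedComponentsWithStats(cv2.inRange(h,lo,hi))
        print(n,nm,[(s[i].tolist(),ce[i].round(1).tolist()) for i in range(1,k) if s[i,4]>12 and s[i,4]<2000][:12])
E
```

```text
scene green [([610, 34, 26, 30, 283], [623.0, 48.3]), ([597, 93, 43, 50, 1355], [621.0, 116.7]), ([181, 122, 16, 8, 80], [187.9, 125.3])]
scene yellow [([185, 154, 21, 9, 82], [195.4, 158.8]), ([262, 169, 42, 42, 905], [282.3, 191.0])]
scene orange []
side green [([466, 0, 7, 11, 54], [469.0, 5.4]), ([361, 120, 9, 6, 37], [365.4, 122.8]), ([331, 279, 12, 11, 43], [336.5, 284.3])]
side yellow [([357, 148, 11, 5, 28], [361.6, 149.9]), ([315, 188, 41, 20, 479], [334.3, 197.4])]
side orange [([296, 244, 6, 5, 27], [298.4, 246.1]), ([282, 313, 8, 8, 49], [285.5, 316.7])]
```

View pics/c1.png

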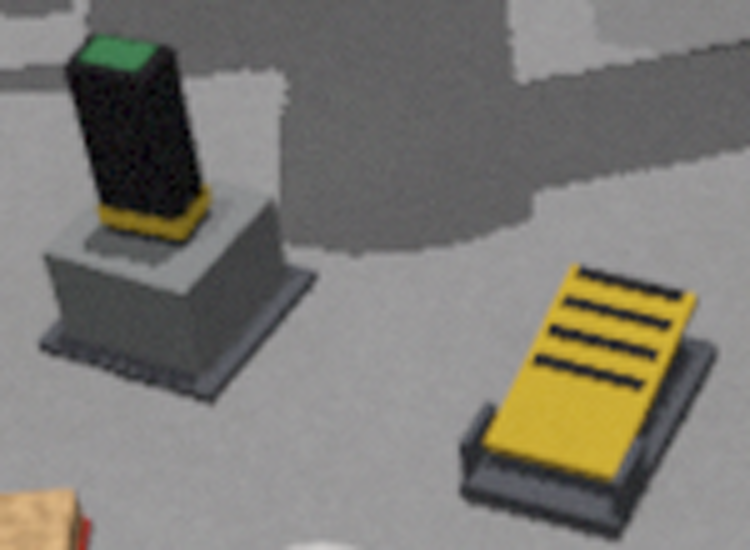

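View pics/c2.png

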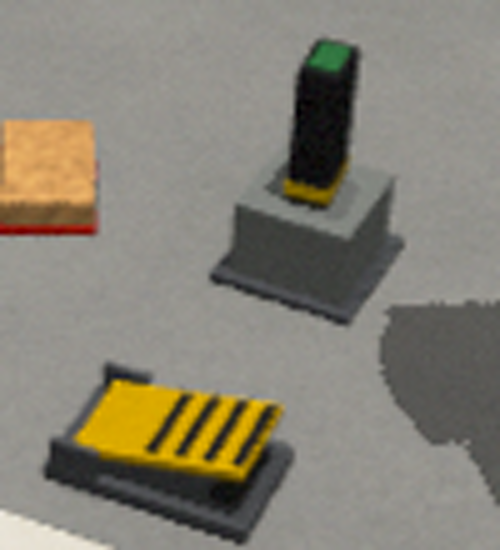

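View pics/c3.png

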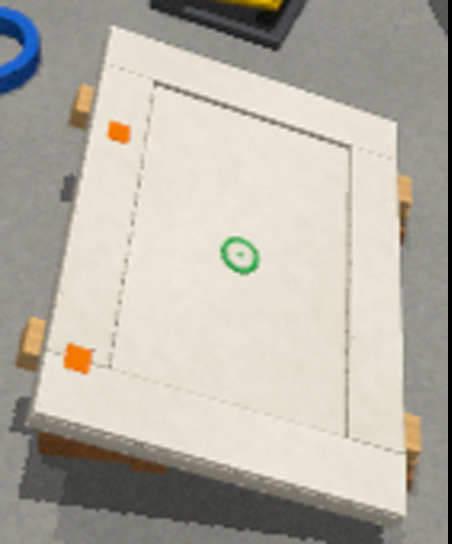

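The crops show all the corners I need: the stand top, the probe's green top, the treadle and the drawer frame with its ring. I'll fit poses by least squares over both views.

```bash
cat > fit.py <<'E'
import numpy as np
from scipy.optimize import least_squares
from rig import arm
np.set_printoptions(precision=4,suppress=True)
C={n:arm.get_calibration(n) for n in("scene","side")}
def proj(n,P):
    T=np.linalg.inv(C[n]["cam_to_world"]);q=T[:3,:3]@P+T[:3,3];q=C[n]["intrinsics"]@q;return q[:2]/q[2]
def Rz(a): return np.array([[np.cos(a),-np.sin(a),0],[np.sin(a),np.cos(a),0],[0,0,1]])
def Ry(a): return np.array([[np.cos(a),0,np.sin(a)],[0,1,0],[-np.sin(a),0,np.cos(a)]])
def crop(L,k):
    o={"c1":("scene",165,115,5),"c2":("side",300,112,5),"c3":("side",262,205,3.2)}[k]
    return [(o[0],np.array(p),(o[1]+(u+.5)/o[3]-.5,o[2]+(v+.5)/o[3]-.5)) for p,u,v in L]
def fit(name,obs,x0):
    f=lambda x:np.concatenate([proj(n,np.array([x[0],x[1],0])+Rz(x[2])@p)-uv for n,p,uv in obs])
    r=least_squares(f,x0,loss="soft_l1");print(name,r.x[:2],"yaw",np.degrees(r.x[2]),"res",np.round(f(r.x),1).tolist());return r.x
s=.04
E
cat > m.py <<'E'
from fit import *
# stand: scene camera from +x looking -x: image right=+y
st=crop([((.04,-.04,.06),43,256),((.04,.04,.06),188,293),((-.04,.04,.06),275,203)],"c1")
st+=crop([((.04,.04,.06),236,206),((-.04,.04,.06),348,237),((-.04,-.04,.06),395,178)],"c2")
for y in(-.6,.6): fit("stand",st,[.5,-.3,y])
def g(z,pts,k):
    out=[]
    for _,_,uv in crop([((0,0,0),*p) for p in pts],k):
        n={"c1":"scene","c2":"side"}[k];c=C[n];d=c["cam_to_world"][:3,:3]@np.linalg.inv(c["intrinsics"])@np.array([*uv,1]);o=c["cam_to_world"][:3,3];out.append(o+d*(z-o[2])/d[2])
    return np.array(out)
for k,p in(("c1",[(92,38),(160,43),(148,70),(80,64)]),("c2",[(320,42),(352,45),(340,70),(308,66)])):
    q=g(.16,p,k);e=np.diff(np.vstack([q,q[:1]]),axis=0);print("probe top",q.mean(0),np.linalg.norm(e,axis=1),np.degrees(np.arctan2(e[:,1],e[:,0])))
for n,uv in(("scene",(187.9,125.3)),("side",(365.4,122.8))):
    c=C[n];d=c["cam_to_world"][:3,:3]@np.linalg.inv(c["intrinsics"])@np.array([*uv,1]);o=c["cam_to_world"][:3,3];print(n,o+d*(.16-o[2])/d[2])
def tr(l,y): a=.25;return (.045-l*np.cos(a),y,.024+l*np.sin(a))
w=.033
fs=crop([(tr(.11,-w),577,265),(tr(.11,w),697,293),((.065,-.04,0),460,492),((.065,.04,0),620,537),((-.065,.04,.012),715,345)],"c1")
fs+=crop([(tr(.11,-w),284,403),(tr(.11,w),243,480),((.065,.04,0),45,475),((-.065,.04,0),243,543),((-.065,-.04,.012),295,447)],"c2")
fit("foot",fs,[.6,-.1,0])
B=Ry(-np.radians(20))
def d(x,y,h): return tuple(np.array([0,0,.095])+B@np.array([x,y,h]))
dr=crop([(d(.12,-.16,.006),112,27),(d(-.12,-.16,.006),397,122),(d(-.12,.16,.006),405,515),(d(.12,.16,.006),34,415),
 (d(.08,-.12,.006),155,83),(d(-.08,-.12,.006),350,146),(d(-.08,.12,.006),347,437),(d(.08,.12,.006),110,367)],"c3")
dr+=[("scene",np.array(d(*p,.006)),uv) for p,uv in(((-.12,-.16),(359,147)),((-.12,.16),(500,147)),((.12,.16),(518,182)),((.12,-.16),(367,184)))]
x=fit("door",dr,[.6,.2,0])
R=Rz(x[2])@B;o0=np.array([x[0],x[1],.095])
for n,uv in(("side",(336.6,284.4)),("scene",(433.8,162.8))):
    c=C[n];dd=c["cam_to_world"][:3,:3]@np.linalg.inv(c["intrinsics"])@np.array([*uv,1]);o=c["cam_to_world"][:3,3]
    m=o+dd*(R[:,2]@(o0-o))/(R[:,2]@dd);print("mark",n,m,"local",R.T@(m-o0))
print(R)
E
python3 m.py
```

```text
stand [ 0.5301 -0.3591] yaw -13.700110243388437 res [-0.0, 0.1, -0.4, 1.1, -0.0, -0.9, -0.2, 0.2, 0.4, 1.1, 0.1, 0.1]
stand [ 0.5301 -0.3591] yaw -13.700105381181608 res [-0.0, 0.1, -0.4, 1.1, -0.0, -0.9, -0.2, 0.2, 0.4, 1.1, 0.1, 0.1]
probe top [ 0.5267 -0.3601  0.16  ] [0.0323 0.021  0.0321 0.0203] [  91.5425    4.6871  -89.6935 -174.6038]
probe top [ 0.531  -0.3647  0.16  ] [0.0201 0.031  0.0199 0.0299] [-175.3054   84.4835    1.5272  -95.423 ]
scene [ 0.5269 -0.3617  0.16  ]
side [ 0.5315 -0.3641  0.16  ]
foot [ 0.5795 -0.1381] yaw -11.558451618375942 res [-0.6, -1.5, 0.7, -0.9, -0.5, 2.6, -0.7, 2.3, 0.6, 0.5, 1.3, 0.2, 1.0, -1.2, -0.7, 0.9, 0.0, 0.9, -0.1, 0.1]
door [0.5032 0.1996] yaw 7.858606928848091 res [-0.2, -0.3, -0.4, 0.2, 0.5, 0.5, -0.4, -1.1, -0.3, -0.7, -0.1, -0.0, 0.1, 0.4, -0.7, 0.5, -0.6, -2.1, -15.3, -1.2, 5.1, 0.2, -0.1, -3.0]
mark side [0.5018 0.2044 0.0947] local [-0.0008  0.0049 -0.    ]
mark scene [0.4948 0.2051 0.0922] local [-0.0081  0.0065  0.    ]
[[ 0.9309 -0.1367 -0.3388]
 [ 0.1285  0.9906 -0.0468]
 [ 0.342   0.      0.9397]]
```

The stand, switch and drawer fits agree to about 1 px. The scene view sees the drawer at a grazing angle, so I'll check the mark with the wrist camera. Next is the treadle, pressed in small steps with the force watched.

```bash
cat >> fit.py <<'E'
def down(a): c,s_=np.cos(np.radians(a)),np.sin(np.radians(a)); return np.array([[c,s_,0],[s_,-c,0],[0,0,-1.]])
E
python3 - <<'E'
from fit import *
import cv2
for a in (-90,90): print(a,[arm.solve_ik(p,down(a)) for p in([.543,-.1306,.1],[.53,-.362,.11],[.4,.2,.35])])
a=-90 if arm.solve_ik([.543,-.1306,.1],down(-90)) is not None else 90
arm.grip(0.0)
arm.move_to([.543,-.1306,.12],down(a)); arm.move_l([.543,-.1306,.055],feed=.15)
f0=np.array(arm.current_force())
for z in np.arange(.048,.018,-.002):
    arm.move_l([.543,-.1306,z],feed=.06); f=np.array(arm.current_force())-f0
    print(round(z,4),arm.current_ee_pos()[2],f)
    if f[2]>14: break
arm.sleep(.25); print(np.array(arm.current_force())-f0)
arm.move_l([.543,-.1306,.12]); arm.grip(.09)
print(arm.current_t())
cv2.imwrite("pics/side1.png",arm.snapshot("side")[:,:,::-1])
arm.move_to([.42,.19,.35],down(a)); arm.sleep(.2)
c=arm.get_calibration("wrist");np.save("wd.npy",c["cam_to_world"]);cv2.imwrite("pics/wd.png",arm.snapshot("wrist")[:,:,::-1])
arm.move_to([.53,-.362,.27],down(a)); arm.sleep(.2)
c=arm.get_calibration("wrist");np.save("wp.npy",c["cam_to_world"]);cv2.imwrite("pics/wp.png",arm.snapshot("wrist")[:,:,::-1])
print(arm.current_t(),arm.current_joint_positions())
w=cv2.imread("pics/wd.png"),cv2.imread("pics/wp.png")
cv2.imwrite("pics/w.png",np.vstack([cv2.resize(i,(480,300)) for i in w]))
E
```

```text
-90 [array([-19.6498,  30.9154,  93.8277,  -0.    ,  55.2569, 160.3502]), array([-39.662 ,  35.7617,  80.9714,  -0.    ,  63.2669, 140.338 ]), array([  18.9065,    6.6283,   87.7267,   -0.    ,   85.6451, -161.0935])]
90 [array([-19.6498,  30.9154,  93.8277,  -0.    ,  55.2569, -19.6498]), array([-39.662 ,  35.7617,  80.9714,  -0.    ,  63.2669, -39.662 ]), array([18.9065,  6.6283, 87.7267, -0.    , 85.6451, 18.9065])]
0.048 0.04825842221125636 [ 0.1812  0.4388 -0.3436]
0.046 0.04617410443032913 [ 0.9337  0.0912 -0.047 ]
0.044 0.043990419210710965 [-0.2433  0.0824  1.1312]
0.042 0.04189866687618457 [-0.6087  1.3409  2.2523]
0.04 0.03989985977876143 [-0.4461  0.4284  3.3448]
0.038 0.03795066368788591 [-2.4024  1.1314  4.3072]
0.036 0.03603469285730182 [-2.1415  0.7254  4.4429]
0.034 0.03407385162891795 [-2.5577 -0.1575  5.1946]
0.032 0.0320575387130656 [-3.107   1.3957  6.5032]
0.03 0.030077144661029176 [-3.467   0.663   6.6863]
0.028 0.028216348789228258 [-4.5389  0.6502  8.3604]
0.026 0.027370765184757426 [-9.8221  2.979  32.876 ]
[-10.6206   3.0748  32.6559]
10.0667
20.0083 [-39.6564  27.1515  70.0168  -0.0001  82.8289 140.3351]
```

View pics/w.png

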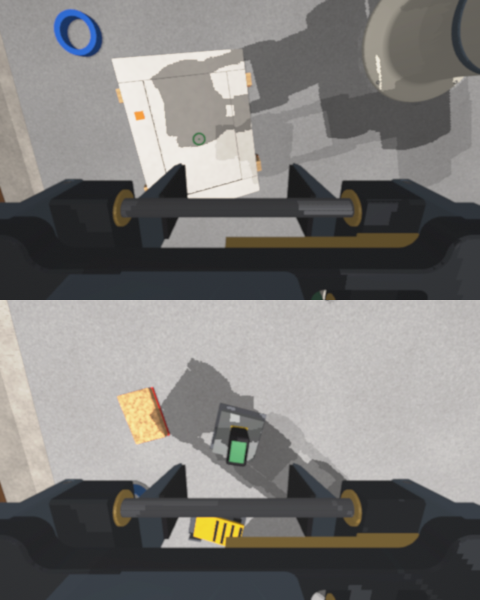

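The treadle reached its stop: force jumped to 33 N at 27 mm. In the wrist views the ring is near (265,185) full-res and the probe's green top near (316,204). I'll measure both precisely.

```bash
python3 - <<'E'
from fit import *
import cv2
K=arm.get_calibration("wrist")["intrinsics"]
def ray(T,uv,p0,n):
    d=T[:3,:3]@np.linalg.inv(K)@np.array([*uv,1]);o=T[:3,3];return o+d*(n@(p0-o))/(n@d)
def comps(f,roi):
    im=cv2.imread(f);h=cv2.cvtColor(im,cv2.COLOR_BGR2HSV);m=cv2.inRange(h,(45,60,30),(90,255,255));x,y,w,hh=roi
    z=np.zeros_like(m);z[y:y+hh,x:x+w]=m[y:y+hh,x:x+w];return z
T=np.load("wd.npy");m=comps("pics/wd.png",(245,165,40,40));pts=cv2.findNonZero(m)
(c,r)=cv2.minEnclosingCircle(pts);e=cv2.fitEllipse(cv2.convexHull(pts));print(c,r,e)
R=Rz(np.radians(7.86))@Ry(-np.radians(20));o0=np.array([.5032,.1996,.095])
print("mark wrist",ray(T,e[0],o0,R[:,2]))
# two-view triangulation side+wrist
S=C["side"];o1=S["cam_to_world"][:3,3];d1=S["cam_to_world"][:3,:3]@np.linalg.inv(S["intrinsics"])@np.array([336.6,284.4,1]);o2=T[:3,3];d2=T[:3,:3]@np.linalg.inv(K)@np.array([*e[0],1])
A=np.c_[d1,-d2];t=np.linalg.lstsq(A,o2-o1,rcond=None)[0];p,q=o1+d1*t[0],o2+d2*t[1];print("tri",(p+q)/2,"gap",np.linalg.norm(p-q))
T=np.load("wp.npy");m=comps("pics/wp.png",(295,175,50,55));b=cv2.boxPoints(cv2.minAreaRect(cv2.findNonZero(m)))
q=np.array([ray(T,u,np.array([0,0,.16]),np.array([0,0,1.])) for u in b]);e=np.diff(q,axis=0);print(q.mean(0),np.linalg.norm(e,axis=1),np.degrees(np.arctan2(e[:,1],e[:,0])))
a=cv2.imread("pics/wp.png")[150:260,260:380];b=cv2.imread("pics/side1.png")[170:230,290:380]
cv2.imwrite("pics/z.png",np.vstack([cv2.resize(a,(480,440)),cv2.resize(b,(240,160)).repeat(2,1)]))
E
```

```text
(264.8636474609375, 185.13636779785156) 8.41226863861084 ((264.88055419921875, 184.97291564941406), (15.93989086151123, 16.718952178955078), 58.04648208618164)
mark wrist [0.5004 0.2092 0.0945]
tri [0.5004 0.208  0.0996] gap 0.0018547231347705584
[ 0.5294 -0.356   0.16  ] [0.0325 0.023  0.0326] [-97.8783 172.2228  83.3568]
```

View pics/z.png

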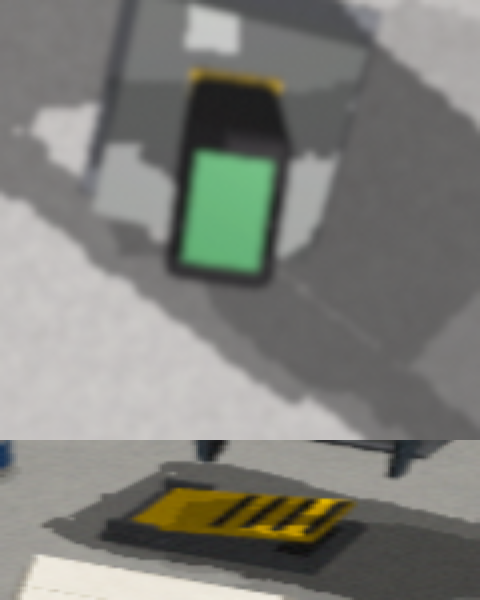

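The treadle is back up. The probe is at about (0.5295, -0.360) with yaw about -6°, and the mark is at about (0.501, 0.207, 0.095). Next I grasp the probe, lift it and hover over the ring.

```bash
cat >> fit.py <<'E'
RD=Rz(np.radians(7.86))@Ry(-np.radians(20)); N=RD[:,2]; MARK=np.array([.501,.207,.095])
def tilt(s):  # tool z=-N, tool x at spin s in the face
    x=RD@np.array([np.cos(s),np.sin(s),0]); return np.c_[x,np.cross(-N,x),-N]
E
python3 - <<'E'
from fit import *
import cv2
D=down(-96)
P=[.5295,-.3597,.106]
arm.move_to([P[0],P[1],.2],D); arm.move_l(P,feed=.12)
f0=np.array(arm.current_force())
arm.grip(.02); print("width",arm.current_width(),"gf",arm.current_grasp_force(),np.array(arm.current_force())-f0,arm.current_t())
if arm.current_width()>.024:
    arm.move_l([P[0],P[1],.26],feed=.15); arm.sleep(.3); print(arm.current_width(),arm.current_grasp_force(),arm.current_t())
    j=np.array(arm.current_joint_positions()); best=None
    for s in np.radians(np.arange(-180,180,5)):
        q=arm.solve_ik(MARK+N*(.0822+.035),tilt(s))
        if q is not None:
            c=np.abs(np.array(q)-j).max()
            if best is None or c<best[0]: best=(c,s,q)
    print(best); np.save("spin.npy",best[1])
    arm.move_to(MARK+N*(.0822+.035),tilt(best[1])); arm.sleep(.3)
    print(arm.current_t(),arm.current_ee_pos(),arm.current_force())
    s=arm.snapshot("side");w=arm.snapshot("wrist");sc=arm.snapshot("scene")
    np.save("ph.npy",arm.current_ee_pos())
    for n,i in(("side2",s),("wrist2",w),("scene2",sc)): cv2.imwrite(f"pics/{n}.png",i[:,:,::-1])
    a=cv2.resize(s[220:330,275:405,::-1],(520,440),interpolation=cv2.INTER_CUBIC)
    cv2.imwrite("pics/h.png",np.hstack([a,np.vstack([cv2.resize(sc[120:190,390:490,::-1],(280,196)),cv2.resize(w[:,:,::-1],(280,175)),np.zeros((69,280,3),np.uint8)])]))
E
```

```text
width 0.029679701693185102 gf 29.99346435070038 [-0.0146  0.035  -0.4471] 22.2667
0.029865569605368517 29.993357956409454 23.7417
(np.float64(59.13868374694255), np.float64(-1.2217304763960306), array([ 19.6064,  11.7357, 110.4196,  -6.4351,  38.4075, 176.1068]))
26.0833 [0.4615 0.2013 0.2051] [-0.1201 -0.3103 -1.8738]
```

View pics/h.png

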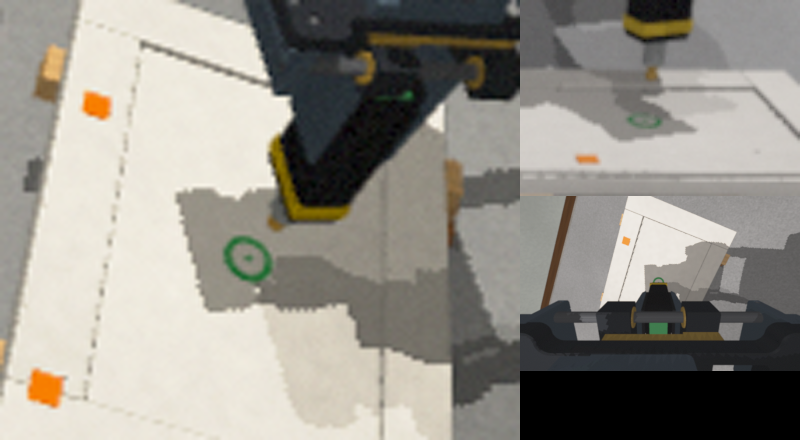

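The probe is held, with the tip about 35 mm off the face, just upslope of the ring in the side view. Side tip pixel is ≈(343,277) and scene tip pixel ≈(436.8,148). I'll compare these with the projected positions.

```bash
python3 - <<'E'
from fit import *
p=np.load("ph.npy")-N*.0822; print("tip nominal",p)
obs=[("side",(343.2,277.0)),("scene",(436.8,147.7))]
for n,uv in obs: print(n,proj(n,p),"obs",uv,"mark",proj(n,MARK))
tip=least_squares(lambda x:np.concatenate([proj(n,x)-uv for n,uv in obs]),p).x
mk=least_squares(lambda x:np.concatenate([proj(n,x)-uv for n,uv in(("side",(336.6,284.4)),("scene",(434.1,162.8)))]),MARK).x
print(tip,mk,"tip-mark in face frame",RD.T@(tip-mk),"nominal",RD.T@(p-MARK),"mk offs",RD.T@(mk-MARK))
for s in np.arange(-90,-45,5): print(s,arm.solve_ik(MARK+N*.075,tilt(np.radians(s))))
E
```

```text
tip nominal [0.4892 0.2053 0.1279]
side [342.9723 276.7296] obs (343.2, 277.0) mark [336.7274 285.3649]
scene [436.6376 149.1983] obs (436.8, 147.7) mark [434.9701 163.6913]
[0.4879 0.2062 0.13  ] [0.5013 0.2052 0.0969] tip-mark in face frame [-0.001   0.0028  0.0356] nominal [ 0.     -0.0001  0.035 ] mk offs [ 0.0007 -0.0018  0.0018]
-90 [  19.1834   16.5981  111.9265   -7.2718   32.0424 -163.1701]
-85 [  19.1834   16.5981  111.9265   -7.2718   32.0424 -168.1701]
-80 [  19.1834   16.5981  111.9265   -7.2718   32.0424 -173.1701]
-75 None
-70 None
-65 [ 19.1834  16.5981 111.9265  -7.2718  32.0424 171.8299]
-60 [ 19.1834  16.5981 111.9265  -7.2718  32.0424 166.8299]
-55 [ 19.1834  16.5981 111.9265  -7.2718  32.0424 161.8299]
-50 [ 19.1834  16.5981 111.9265  -7.2718  32.0424 156.8299]
```

The tip agrees with the prediction to within about 3 mm. I'll turn joint 6 away from its limit, then descend along the normal with force feedback.

```bash
python3 - <<'E'
from fit import *
import cv2
T=tilt(np.radians(-60)); M=MARK-RD[:,1]*.001
arm.move_l(M+N*(.0822+.02),T,feed=.05); arm.sleep(.3)
def F(k=6):
    v=[]
    for _ in range(k): v.append(np.array(arm.current_force())); arm.sleep(.03)
    return np.mean(v,0)
f0=F(10)
arm.move_l(M+N*(.0822+.006),feed=.04)
for d in np.arange(.005,-.012,-.001):
    arm.move_l(M+N*(.0822+d),feed=.02); f=(F()-f0); fn=f@N
    print(round(d,4),round(fn,2),(RD.T@f).round(2),arm.current_t())
    if fn>2.7: break
arm.sleep(.3); print(F(10)@N-f0@N,arm.current_t(),arm.current_grasp_force(),arm.current_width(),(arm.current_ee_pos()-M)@N)
s=arm.snapshot("side");sc=arm.snapshot("scene")
cv2.imwrite("pics/e.png",np.hstack([cv2.resize(s[220:330,285:385,::-1],(400,440),interpolation=cv2.INTER_CUBIC),cv2.resize(sc[115:195,395:475,::-1],(400,440),interpolation=cv2.INTER_CUBIC)]))
E
```

```text
0.005 -0.06 [-0.07  0.57 -0.06] 28.2667
0.004 -0.07 [-0.11  0.47 -0.07] 28.7167
0.003 -0.09 [-0.16  0.54 -0.09] 29.1667
0.002 0.21 [-0.03  0.59  0.21] 29.6167
0.001 -0.27 [-0.35  0.21 -0.27] 30.0667
0.0 -0.49 [-0.11  0.24 -0.49] 30.5167
-0.001 0.74 [-0.1   0.37  0.74] 30.9667
-0.002 1.32 [-0.14  0.89  1.32] 31.4167
-0.003 1.56 [-0.23  0.52  1.56] 31.8667
-0.004 2.26 [0.16 0.32 2.26] 32.3167
-0.005 2.98 [0.3  0.13 2.98] 32.7667
2.738277584685415 33.4 29.99379962682724 0.02963451924140685 0.07720428174002648
```

View pics/e.png

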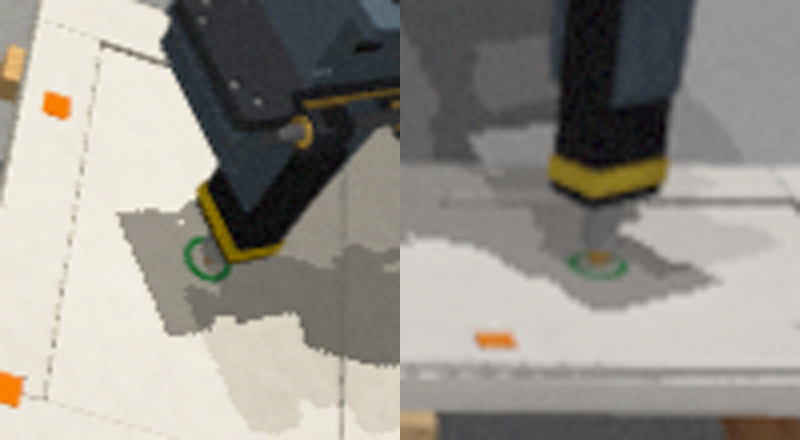

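Both views show the brass tip in the middle of the ring (side tip at (207,260) and scene tip at (598,263) in the crops). The axial force is 2.7–3.0 N, which is about 4.5–5 mm of travel, so I'll hand the job in.

```bash
python3 -c "
from rig import arm
print(arm.sign_off())"
```

```text
the job is handed in; nothing more can be done
None
```

The job is handed in: I pressed the treadle to its stop and it sprang back, and the gripper is holding the probe on the slope's normal with its tip centred in the green ring at about 2.8 N (about half its travel); the judge's result was not shown to me.

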